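Change over the reagent station of a lab analyser

TASK

Change over the reagent station: push the spent white cartridge, which stands between the round wash station and the square heating block, down through the sprung flap into the waste bin so that the flap closes behind it. Stand the open pot in its place, midway between the centres of wash station and block, and lay the flat knobbed cover centred on top of the pot, knob up. Stand the small amber bottle in front of the heating block (on the robot's side), centred on its front face with a gap of about 25 mm, and do not shift the tall bottle or the beaker.

Things in the scene. Friction and masses are not known exactly. Their poses are not given: they have to be found in the camera images.
- cartridge: spent reagent cartridge, loose, about 120 g: white plastic block 30 (its x) x 40 (its y) x 65 mm high, with a black cap 20 mm across and 10 mm high in the middle of its top (75 mm in all). Origin at the centre of its underside, z up. At the start it stands midway between wash station and block, its y axis along the line joining them
- pot: open round reagent pot, loose, about 150 g: white plastic, 60 mm outside diameter, 55 mm high, wall 4 mm, floor 5 mm, no handle. Origin at the centre of its underside, z up
- cover: flat round cover for the pot, loose, about 80 g: black plastic disc 76 mm across and 6 mm thick with a round knob, 16 mm across, rising 30 mm above the disc (36 mm in all). Origin at the centre of the disc's underside, z up; it lies knob up. On the pot its origin is 55 mm above the pot's
- vial: the small bottle, loose, about 120 g: amber, round, 42 mm across, 75 mm high including a narrower neck and white cap; the straight body is gripped 30 mm above the bench. Origin at the centre of its underside, z up
- wash: wash station, fixed to the bench: low black round disc 90 mm across, 26 mm high, with a steel ring on top. Origin at the centre of its underside. Its centre is 250 mm from the heating block's centre, on either side of it
- block: heating block, fixed to the bench: square aluminium block 70 x 70 x 30 mm high, nine dark wells drawn on top. Origin at the centre of its underside; its -x axis points to its front (towards the robot, within about 15 degrees), its y axis runs along the line through the wash station's centre (which may lie at +y or -y)
- bin: waste bin, fixed to the bench: grey plastic box 120 (its x) x 150 (its y) x 165 mm high, walls 5 mm, floor 5 mm. Its top has an opening from -35 to +35 mm in x and -55 to +55 mm in y, closed by the steel flap. Origin at the centre of its underside; x points away from the robot within about 17 degrees, z up
- bin_flap (a joint): angle of the steel flap in the bin's top (rad): 0 shut and level, about 1.5 hanging fully open, downwards into the bin. Hinged along y on the opening's far edge (x = +35 mm, 161 mm above the bench), so its free edge is the near one, 66 mm from the hinge. A weak spring shuts it: less than 1 N at the free edge opens it
- tall_bottle: bystander, loose: amber round bottle 68 mm across, 160 mm high with a paper label, behind the stations. Origin at the centre of its underside. Leave it where it is
- beaker: bystander, loose: open round glass beaker 70 mm across the rim, 80 mm high, behind the stations. Origin at the centre of its underside. Leave it where it is
Not all that is in view belongs to the job. Leave any blue or yellow look-alike of the cover alone.

How it is judged (in metres and radians):
At the end, for the whole second after the job is handed in: Cartridge inside the bin, flap shut (under 0.15 rad). Pot upright, midway between wash station and block within 14 mm. Cover level on the pot, knob up, within 10 mm of centred. Small bottle upright before the block, within 15 mm of its middle, gap 10 to 45 mm. All at rest (x of cartridge in the frame of bin between -0.058 and 0.058 m and y of cartridge in the frame of bin between -0.073 and 0.073 m and height (world z) of cartridge below 0.1 m and value of joint bin_flap below 0.15 rad and horizontal distance between pot and wash below 0.139 m and horizontal distance between pot and block below 0.139 m and x of pot in the frame of block between -0.014 and 0.014 m and height (world z) of each of pot, vial below 0.006 m and angle between each of pot, cover, vial's own z axis and vertical below 0.08 rad and horizontal distance between cover and pot below 0.01 m and z of cover in the frame of pot between 0.051 and 0.06 m and x of vial in the frame of block between -0.101 and -0.066 m and y of vial in the frame of block between -0.015 and 0.015 m and linear speed of each of cartridge, pot, cover, vial below 0.02 m/s); the robot touches nothing.
It fails at once if the tall bottle or the beaker is shifted more than 20 mm (distance of any of tall_bottle, beaker from where it was at the start of the episode above 0.02 m).
It also fails if it takes over 112 s, if anything falls off the work surface, if the arm or the gripper's body presses on something with over 40 N, if the wrist force passes 120 N, or if a joint passes its speed limit or range.

ROBOT

A 6-joint arm with a two-finger parallel gripper is mounted at the origin on the work surface. World frame = base frame: x ahead of the robot, y to its left, z up, the work surface at z = 0. Lengths are in mm, angles in rad, forces in N, time in s.
With the tool pointing down it reaches from about 325 to 775 mm from the base axis. Payload 5.5 kg.
Tool frame: the origin (TCP) lies midway between the tips of the shut fingers; the grasp point (between the pads) lies 19 mm behind it; z points along the fingers, y is the line along which they close (so a half turn about z gives the same grasp; the last joint's range is limited). The gripper opens to 85 mm and grips with 20 to 120 N. Pads are 22 mm wide; open, the fingers measure 114 mm over their backs; the gripper's body (76 mm by 85 mm) begins 54 mm behind the grasp point. The pads swing forward as they close: fully open they stand 13 mm farther back than shut.
Start: joints at [1.117, 0.091, 1.231, -0, 1.82, -0.057], TCP at [231.887, 553.394, 231.275] pointing down, gripper open.
Joint ranges: [-2.87, 2.87], [-0.86, 2.18], [0.17, 2.46], [-1.51, 4.65], [0.06, 2.69], [-2.65, 2.65]. Speed limits (rad/s): [2.57, 2.57, 3.01, 3.14, 3.14, 3.14].

INTERFACE

Orientations are given as a unit quaternion [x, y, z, w].
In Python, from station import env gives the robot as it stands.
- The arm moves only by the tool move_arm, never from a script. Its argument "rows" is a list of rows, each an object with "xyz": the shift along the tool's x, y, z scaled (see below), a list of three; "twist": the turn, a rotation vector about the tool's x, y, z scaled (see below), a list of three. A call has exactly 10 rows; each row is the pose to reach, as a shift and turn from the pose commanded when the call began, along the tool's axes at that moment; what a row does not reach only later rows make up. The controller multiplies each number of a shift by 250 mm and each number of a turn by pi/4 rad. A row lasts 1/12 s, in which the tool goes at most 41.7 mm and 7.16 degrees, less where a joint would pass 70% of its speed; a pose out of reach is approached as far as the arm can. A call with a number of a shift or a turn outside -1 to 1 is refused whole. A call with a gripper value outside its range is refused whole. "gripper" is the opening, from 0 (shut) to 1 (fully open), set as the call begins (left out, the last holds). The fingers move at their own pace and stop on an object; "newtons" is the grip in N (left out, the last holds). Time passes only in rows, so rows that repeat a pose let the fingers close, or fill a call up. It gives the time, the measured TCP pose, the force, the opening and the grip force at its end, in the units of the state.
- env.sense(): the state, without advancing time (a new reading comes with each control period).
- env.snapshot(name): name is "scene" or "top"; returns a dict with "color" (384x512x3 uint8, red, green, blue), "fov_y" (degrees; the focal length in pixels is half the picture's height over the tangent of half this angle, whatever the lens; pixels are square), "cx", "cy" (the principal point, pixels), "rvec" (rotation vector, rad) and "tvec" (3), from world to camera coordinates, as OpenCV has them. Camera axes: x right, y down, z forward; pixel columns grow to the right and rows downward; lengths in mm; the calibration is good to about 2 mm. A picture is of the moment at which its call begins. There is no depth.
- env.job_done(): hands the job in; it is judged then, once.
The state is a dict: "clock": time; "qpos": joint angles; "joint_velocities": joint speeds; "effort": joint torques, N m; "tool_pos": TCP position; "tool_rot": TCP orientation; "ft_force": force on the tool from outside, world axes, zero at the start; "ft_torque": the same for the moment, N m; "gripper_width": finger opening in mm; "gripper_force": force on a finger pad.
Only numpy, scipy, OpenCV 4.12 (cv2) and the standard library are available. Lean on these libraries where they do the work, as an engineer would, in place of code of your own. Each camera call takes 0.05 s, during which the arm holds its last target. There are 200 camera calls.

## Working session

There is one attempt and no reset: what is moved stays moved. The work goes in short steps, Python scripts to look and compute and a tool call to move; the robot and the scene stay as the last step left them, time stands still between calls to the robot, and variables do not carry over. Pictures are saved under pics/ and viewed, at most 14 in all, crops included, and the job is handed in when it is done.

Besides the shell and the picture viewer there is one more tool, called after ">>>" as name([rows], argument=value, ...), one row to a line, values as JSON. move_arm: Moves the arm, as the interface text tells. Its arguments: {"type":"object","properties":{"rows":{"type":"array"},"gripper":{"type":"number"},"newtons":{"type":"number"}},"required":["rows"]}

```bash
ls; mkdir -p pics; cat > h.py <<'E'
import numpy as np, cv2
from station import env
from scipy.spatial.transform import Rotation as R
def snap(n,f=None):
    s=env.snapshot(n)
    if f: cv2.imwrite('pics/'+f,s['color'][:,:,::-1])
    return s
def cam(s):
    f=s['color'].shape[0]/2/np.tan(np.radians(s['fov_y'])/2)
    K=np.array([[f,0,s['cx']],[0,f,s['cy']],[0,0,1.]])
    M=cv2.Rodrigues(np.array(s['rvec'],float))[0];t=np.array(s['tvec'],float).ravel()
    return K,M,t
def ray(s,px):
    K,M,t=cam(s);d=M.T@np.linalg.inv(K)@np.array([*px,1.]);return -M.T@t,d/np.linalg.norm(d)
def atz(s,px,z):
    o,d=ray(s,px);return o+d*(z-o[2])/d[2]
def proj(s,P):
    K,M,t=cam(s);p=(K@(M@np.array(P,float).T+t[:,None])).T if np.ndim(P)>1 else K@(M@np.array(P,float)+t)
    return p[...,:2]/p[...,2:]
def tri(s1,p1,s2,p2):
    o1,d1=ray(s1,p1);o2,d2=ray(s2,p2)
    a=np.linalg.lstsq(np.c_[d1,-d2],o2-o1,rcond=None)[0]
    A=o1+a[0]*d1;B=o2+a[1]*d2;return (A+B)/2,np.linalg.norm(A-B)
E
python3 - <<'E'
from h import *
import pickle
a=snap('scene','scene1.png');b=snap('top','top1.png');pickle.dump((a,b),open('s1.pkl','wb'))
for s in(a,b):
    print({k:s[k] for k in s if k!='color'}, ray(s,(256,192)))
print(env.sense())
E
```

```text
pics
{'fov_y': 45.02752312618953, 'cx': 249.55465907213036, 'cy': 193.69764470156244, 'rvec': array([ 1.59944222,  2.06537073, -0.75613605]), 'tvec': array([ 109.04336478, -343.19141767, 1666.90921849])} (array([1321.25243787,  231.35802927, 1053.10142197]), array([-0.62996489, -0.15006828, -0.76198671]))
{'fov_y': 47.04544327980717, 'cx': 252.00667776455785, 'cy': 192.14579808221956, 'rvec': array([ 2.1724996 , -2.14077743,  0.10681301]), 'tvec': array([  51.16360924,  611.97929377, 1559.71800236])} (array([ 431.66547839,   36.620624  , 1619.31481265]), array([ 0.11302295,  0.00571373, -0.99357595]))
{'clock': 0.1, 'qpos': array([ 1.11729664e+00,  9.18008220e-02,  1.23178947e+00,  3.55082821e-05,
        1.81978456e+00, -5.67252108e-02]), 'joint_velocities': array([ 0.00042992,  0.00115693, -0.00188166, -0.0003897 ,  0.00035459,
       -0.00094693]), 'effort': array([ 1.63718203e-03, -4.60216391e+01, -4.19218361e+01, -1.47623541e-04,
        1.06580762e-02, -4.81449615e-05]), 'tool_pos': array([231.76121318, 553.15804128, 230.240047  ]), 'tool_rot': array([ 1.97084106e-01,  9.80386179e-01, -8.57914979e-04, -2.41526007e-04]), 'ft_force': array([0.1154914 , 0.67107506, 0.30654548]), 'ft_torque': array([ 0.00444835,  0.03557623, -0.01690517]), 'gripper_force': 0.0, 'gripper_width': 85.6380659040116}
```

```bash
python3 -c "
import cv2
for n in('scene','top'):
    i=cv2.imread(f'pics/{n}1.png');cv2.imwrite(f'pics/{n}1b.png',cv2.resize(i,(800,600),interpolation=cv2.INTER_CUBIC))"
```

```text
(no output)
```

View pics/scene1b.png

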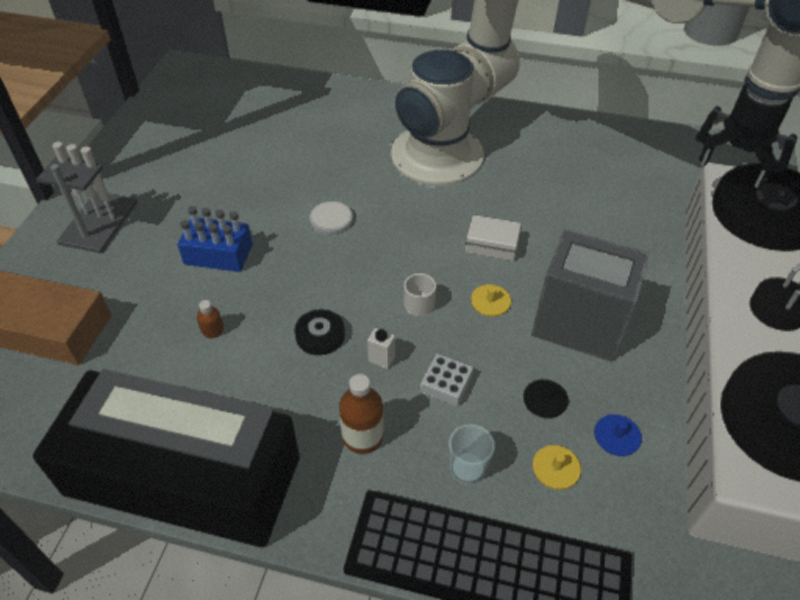

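View pics/top1b.png

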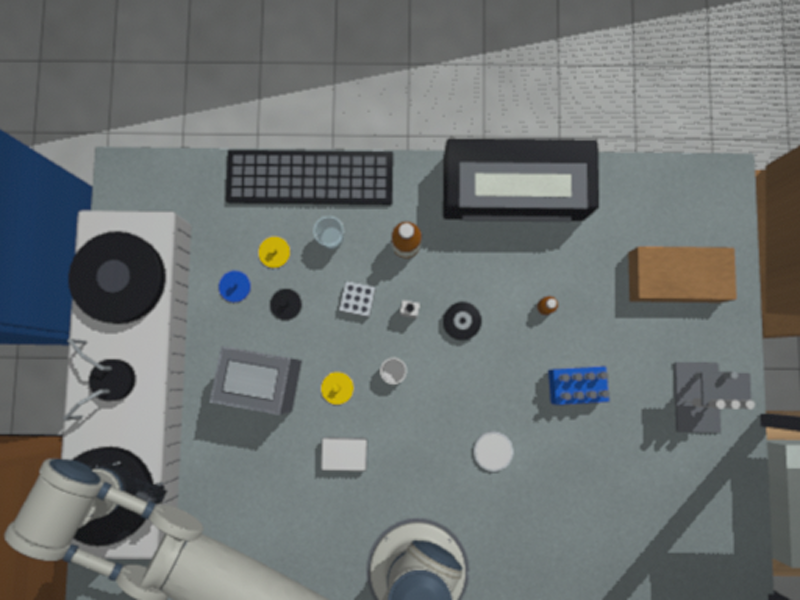

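Scene picture (800-px scale): cartridge (381,347), pot (420,293), black cover (545,398), vial (209,318), wash (319,331), block (447,378), bin (590,290), tall bottle (361,415), beaker (470,453). Top picture: cartridge (410,308), pot (393,371), cover (286,304), vial (548,305), wash (462,320), block (357,299), bin (255,380).

Possible confusions: for the cover, black (286,304) against blue (235,286), yellow (274,252) and yellow (337,388), so black. For the cartridge, the capped block (410,308) against the white box (343,455). For the pot, the open one (393,371) against the white dish (493,452). For the vial, small amber (548,305) against the tall bottle (406,236).

```bash
python3 - <<'E'
import cv2
i=cv2.imread('pics/top1.png')[140:280,125:365];cv2.imwrite('pics/topc.png',cv2.resize(i,(800,467),interpolation=cv2.INTER_CUBIC))
i=cv2.imread('pics/scene1.png')[130:280,120:420];cv2.imwrite('pics/scenec.png',cv2.resize(i,(800,400),interpolation=cv2.INTER_CUBIC))
E
```

```text
(no output)
```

View pics/topc.png

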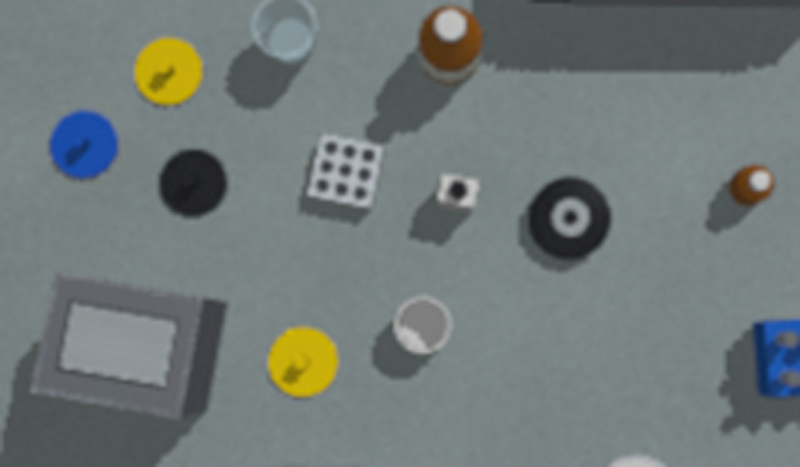

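View pics/scenec.png

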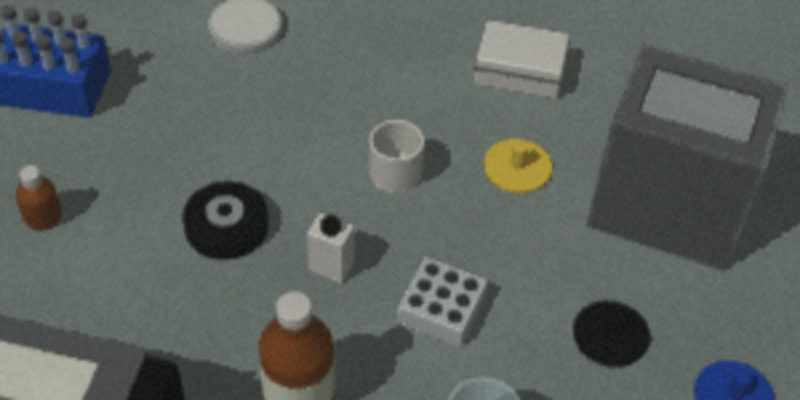

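Both crops confirm the choices: in the top crop, a plain black disc with a dark knob at (193,182), the open pot at (422,324), the capped white cartridge at (458,189) and the small amber vial at (755,185). Now I triangulate.

```bash
cat > m.py <<'E'
from h import *
import pickle
a,b=pickle.load(open('s1.pkl','rb'))
T=lambda u,v:((u+.5)/3.3333-.5+125,(v+.5)/3.3333-.5+140)
S=lambda u,v:((u+.5)/2.6667-.5+120,(v+.5)/2.6667-.5+130)
F=dict(cart=((458,189),(331,224),75),pot=((422,324),(397,140),55),cover=((193,182),(612,333),6),vial=((761,181),(30,175),75),
wash=((570,216),(225,209),26),block=((345,170),(443,293),30),
f1=((72,303),(760,103),163),f2=((178,318),(657,71),163),f3=((168,386),(643,105),163),f4=((62,370),(748,138),163),
b1=((57,277),(783,86),165),b2=((203,298),(645,47),165),
k1=((322,135),(487,276),30),)
E
cat > m1.py <<'E'
from m import *
for k,(t,s,z) in F.items():
    P,e=tri(b,T(*t),a,S(*s));print(k,P.round(1),round(e,1),'top@z',atz(b,T(*t),z)[:2].round(1),'scene@z',atz(a,S(*s),z)[:2].round(1))
for n,c in(('block top',[(322,135),(382,146),(371,206),(308,195)]),):print(n,[atz(b,T(*p),30)[:2].round(1) for p in c])
print('cart',[atz(b,T(*p),65)[:2].round(1) for p in[(441,175),(480,178),(475,209),(437,204)]])
E
python3 m1.py
```

```text
cart [592.4  24.5  72.2] 1.1 top@z [592.2  24. ] scene@z [594.3  25.6]
pot [450.1  60.4  53.7] 0.5 top@z [450.1  60.1] scene@z [451.1  60.8]
cover [603.4 317.8   2.4] 1.3 top@z [603.1 316.6] scene@z [605.7 318.2]
vial [ 605.7 -295.9   68.7] 0.9 top@z [ 605.2 -295. ] scene@z [ 610.2 -292.1]
wash [569.2 -97.8  29.5] 0.5 top@z [569.6 -98.4] scene@z [566.6 -98.7]
block [616.1 147.   28.7] 0.0 top@z [616.  146.9] scene@z [617.1 147.1]
f1 [462.8 398.6 214.5] 12.1 top@z [464.2 405.4] scene@z [408.2 415.4]
f2 [449.6 298.7 218.7] 18.0 top@z [451.  299.7] scene@z [388.8 312.8]
f3 [383.1 313.  107.1] 9.2 top@z [384.4 307.2] scene@z [439.8 303.9]
f4 [397.2 423.3 101.5] 9.8 top@z [398.3 412.5] scene@z [458.4 406.2]
b1 [485.6 404.7 261.4] 18.1 top@z [489.6 420.9] scene@z [380.8 436.3]
b2 [467.3 275.  261.3] 30.8 top@z [471.  275.2] scene@z [359.1 297.5]
k1 [642.  177.9 105.2] 23.2 top@z [654.1 172.9] scene@z [585.6 186. ]
block top [array([654.1, 172.9]), array([642.9, 107.1]), array([577. , 117.8]), array([588. , 186.6])]
cart [array([608. ,  42.2]), array([605.4,   0.7]), array([572.2,   5.6]), array([576.9,  46. ])]
```

```bash
cat > p.py <<'E'
# usage: p.py x y z closing_dir_deg  -> scaled shift/twist from the measured pose
import sys; from h import *
x,y,z,c=map(float,sys.argv[1:5]); s=env.sense(); Q=R.from_quat(s['tool_rot'])
d=Q.inv().apply(np.array([x,y,z])-s['tool_pos'])/250
c=np.radians(c); yd=np.array([np.cos(c),np.sin(c),0]); 
if yd@Q.as_matrix()[:,1]<0: yd=-yd
zd=np.array([0,0,-1.]); G=R.from_matrix(np.c_[np.cross(yd,zd),yd,zd])
print('t',round(s['clock'],2),'pos',s['tool_pos'].round(1),'shift',d.round(3).tolist(),'twist',((Q.inv()*G).as_rotvec()/(np.pi/4)).round(3).tolist(),'F',s['ft_force'].round(1),'w',round(s['gripper_width'],1),'q',s['qpos'].round(2))
E
python3 - <<'E'
from m import *
bt=[(57,277),(203,298),(182,416),(33,391)]
print('bin top',[atz(b,T(*p),165)[:2].round(1) for p in bt], 'mean',np.mean([atz(b,T(*p),165) for p in bt],0))
for t,s in[((72,303),(748,138)),((178,318),(643,105)),((168,386),(657,71)),((62,370),(760,103)),((203,298),(610,122))]:
    P,e=tri(b,T(*t),a,S(*s));print(P.round(1),round(e,1))
print('tall',atz(b,T(450,24),160).round(0),'beaker',atz(b,T(285,25),80).round(0))
E
python3 p.py 520 130 231 79.1
```

```text
bin top [array([489.6, 420.9]), array([471. , 275.2]), array([355.6, 292.1]), array([377.5, 439.6])] mean [423.41415199 356.95992639 165.        ]
[464.1 404.5 168.7] 1.1
[450.6 300.4 173.3] 5.2
[383.9 310.8 157.6] 5.1
[398.  416.4 152.7] 2.4
[471.1 275.2 163.6] 0.5
tall [751.  35. 160.] beaker [765. 211.  80.]
t 0.1 pos [231.8 553.2 230.2] shift [-1.717, -1.116, -0.001] twist [-0.002, -0.0, -0.263] F [0.1 0.7 0.3] w 85.6 q [ 1.12  0.09  1.23  0.    1.82 -0.06]
```

>>> move_arm([
  {"xyz": [-0.15, -0.1, 0], "twist": [0, 0, -0.05]},
  {"xyz": [-0.3, -0.2, 0], "twist": [0, 0, -0.1]},
  {"xyz": [-0.45, -0.3, 0], "twist": [0, 0, -0.15]},
  {"xyz": [-0.6, -0.4, 0], "twist": [0, 0, -0.2]},
  {"xyz": [-0.75, -0.5, 0], "twist": [0, 0, -0.26]},
  {"xyz": [-0.9, -0.6, 0], "twist": [0, 0, -0.26]},
  {"xyz": [-1, -0.7, 0], "twist": [0, 0, -0.26]},
  {"xyz": [-1, -0.7, 0], "twist": [0, 0, -0.26]},
  {"xyz": [-1, -0.7, 0], "twist": [0, 0, -0.26]},
  {"xyz": [-1, -0.7, 0], "twist": [0, 0, -0.26]},
], gripper=1, newtons=50)

```text
clock: 0.93
tool_pos: [395.0, 294.9, 231.0]
tool_rot: [0.097, 0.995, 0.0, -0.0]
ft_force: [0.3, 0.4, -1.0]
gripper_width: 85.3
gripper_force: 0.0
```

```bash
python3 p.py 592.6 24.6 130 79.1
```

```text
t 0.93 pos [395.  294.9 231. ] shift [-0.985, -0.908, 0.403] twist [0.0, -0.001, -0.006] F [ 0.3  0.4 -1. ] w 85.3 q [ 0.57 -0.2   1.51  0.    1.83 -0.8 ]
```

>>> move_arm([
  {"xyz": [-0.12, -0.11, 0], "twist": [0, 0, 0]},
  {"xyz": [-0.24, -0.22, 0], "twist": [0, 0, 0]},
  {"xyz": [-0.36, -0.33, 0], "twist": [0, 0, 0]},
  {"xyz": [-0.48, -0.44, 0], "twist": [0, 0, 0]},
  {"xyz": [-0.6, -0.55, 0.1], "twist": [0, 0, 0]},
  {"xyz": [-0.72, -0.66, 0.2], "twist": [0, 0, 0]},
  {"xyz": [-0.83, -0.77, 0.3], "twist": [0, 0, -0.006]},
  {"xyz": [-0.93, -0.86, 0.403], "twist": [0, 0, -0.006]},
  {"xyz": [-0.985, -0.908, 0.403], "twist": [0, 0, -0.006]},
  {"xyz": [-0.985, -0.908, 0.403], "twist": [0, 0, -0.006]},
])

```text
clock: 1.77
tool_pos: [593.4, 22.8, 124.8]
tool_rot: [0.095, 0.995, -0.001, -0.003]
ft_force: [1.1, 0.0, -0.5]
gripper_width: 85.5
gripper_force: 0.0
```

```bash
python3 - <<'E'
from h import *
b=snap('top');a=snap('scene')
i=np.hstack([cv2.resize(b['color'][150:250,200:320],(400,333),interpolation=cv2.INTER_CUBIC),cv2.resize(a['color'][180:280,180:300],(400,333),interpolation=cv2.INTER_CUBIC)])
cv2.imwrite('pics/c2.png',i[:,:,::-1])
E
python3 p.py 592.6 24.6 26 79.1
```

```text
t 1.87 pos [592.9  26.4 128.9] shift [-0.002, -0.007, 0.411] twist [0.0, -0.004, 0.003] F [ 0.4  0.1 -0.2] w 85.4 q [-0.01  0.08  1.42  0.    1.64 -1.4 ]
```

View pics/c2.png

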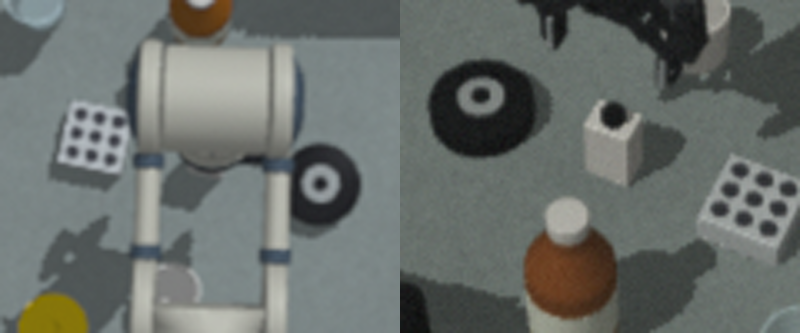

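The right half shows the open fingers hanging over the cartridge, on either side of its cap at (613,115). Next I lower and grip.

>>> move_arm([
  {"xyz": [0, -0.007, 0.08], "twist": [0, 0, 0]},
  {"xyz": [0, -0.007, 0.16], "twist": [0, 0, 0]},
  {"xyz": [0, -0.007, 0.24], "twist": [0, 0, 0]},
  {"xyz": [0, -0.007, 0.32], "twist": [0, 0, 0]},
  {"xyz": [0, -0.007, 0.38], "twist": [0, 0, 0]},
  {"xyz": [0, -0.007, 0.41], "twist": [0, 0, 0]},
  {"xyz": [0, -0.007, 0.41], "twist": [0, 0, 0]},
  {"xyz": [0, -0.007, 0.41], "twist": [0, 0, 0]},
  {"xyz": [0, -0.007, 0.41], "twist": [0, 0, 0]},
  {"xyz": [0, -0.007, 0.41], "twist": [0, 0, 0]},
])

```text
clock: 2.7
tool_pos: [593.7, 24.1, 30.0]
tool_rot: [0.094, 0.996, 0.0, 0.001]
ft_force: [0.1, 0.1, -0.4]
gripper_width: 85.6
gripper_force: 0.0
```

>>> move_arm([
  {"xyz": [0, 0, 0], "twist": [0, 0, 0]},
  {"xyz": [0, 0, 0], "twist": [0, 0, 0]},
  {"xyz": [0, 0, 0], "twist": [0, 0, 0]},
  {"xyz": [0, 0, 0], "twist": [0, 0, 0]},
  {"xyz": [0, 0, 0], "twist": [0, 0, 0]},
  {"xyz": [0, 0, 0], "twist": [0, 0, 0]},
  {"xyz": [0, 0, 0], "twist": [0, 0, 0]},
  {"xyz": [0, 0, 0], "twist": [0, 0, 0]},
  {"xyz": [0, 0, 0], "twist": [0, 0, 0]},
  {"xyz": [0, 0, 0], "twist": [0, 0, 0]},
], gripper=0)

```text
clock: 3.53
tool_pos: [593.0, 23.6, 28.4]
tool_rot: [0.094, 0.996, -0.0, 0.0]
ft_force: [0.0, -0.3, 3.8]
gripper_width: 39.4
gripper_force: 51.2
```

>>> move_arm([
  {"xyz": [0, 0, -0.08], "twist": [0, 0, 0]},
  {"xyz": [0, 0, -0.2], "twist": [0, 0, 0]},
  {"xyz": [0, 0, -0.34], "twist": [0, 0, 0]},
  {"xyz": [0, 0, -0.48], "twist": [0, 0, 0]},
  {"xyz": [0, 0, -0.62], "twist": [0, 0, 0]},
  {"xyz": [0, 0, -0.74], "twist": [0, 0, 0]},
  {"xyz": [0, 0, -0.82], "twist": [0, 0, 0]},
  {"xyz": [0, 0, -0.86], "twist": [0, 0, 0]},
  {"xyz": [0, 0, -0.86], "twist": [0, 0, 0]},
  {"xyz": [0, 0, -0.86], "twist": [0, 0, 0]},
])

```text
clock: 4.37
tool_pos: [592.6, 23.8, 241.6]
tool_rot: [0.094, 0.996, -0.0, -0.001]
ft_force: [1.3, 0.1, -1.3]
gripper_width: 39.4
gripper_force: 50.8
```

```bash
python3 p.py 412 358.5 235 82.7
```

```text
t 4.37 pos [592.6  23.8 241.6] shift [0.96, 1.181, 0.028] twist [-0.0, -0.002, -0.077] F [ 1.3  0.1 -1.3] w 39.4 q [-0.02  0.08  1.23  0.    1.84 -1.4 ]
```

>>> move_arm([
  {"xyz": [0.05, 0.06, 0], "twist": [0, 0, -0.01]},
  {"xyz": [0.13, 0.16, 0], "twist": [0, 0, -0.02]},
  {"xyz": [0.22, 0.27, 0], "twist": [0, 0, -0.03]},
  {"xyz": [0.32, 0.39, 0], "twist": [0, 0, -0.04]},
  {"xyz": [0.42, 0.51, 0], "twist": [0, 0, -0.05]},
  {"xyz": [0.52, 0.63, 0], "twist": [0, 0, -0.06]},
  {"xyz": [0.61, 0.75, 0], "twist": [0, 0, -0.077]},
  {"xyz": [0.7, 0.86, 0], "twist": [0, 0, -0.077]},
  {"xyz": [0.77, 0.95, 0], "twist": [0, 0, -0.077]},
  {"xyz": [0.81, 1.0, 0], "twist": [0, 0, -0.077]},
])

```text
clock: 5.2
tool_pos: [437.9, 309.4, 239.6]
tool_rot: [0.062, 0.998, -0.001, -0.002]
ft_force: [0.4, 0.2, -0.7]
gripper_width: 39.7
gripper_force: 50.9
```

>>> move_arm([
  {"xyz": [0.07, 0.09, 0.02], "twist": [0, 0, 0]},
  {"xyz": [0.12, 0.15, 0.02], "twist": [0, 0, 0]},
  {"xyz": [0.14, 0.18, 0.02], "twist": [0, 0, 0]},
  {"xyz": [0.14, 0.18, 0.02], "twist": [0, 0, 0]},
  {"xyz": [0.14, 0.18, 0.02], "twist": [0, 0, 0]},
  {"xyz": [0.14, 0.18, 0.02], "twist": [0, 0, 0]},
  {"xyz": [0.14, 0.18, 0.02], "twist": [0, 0, 0]},
  {"xyz": [0.14, 0.18, 0.02], "twist": [0, 0, 0]},
  {"xyz": [0.14, 0.18, 0.02], "twist": [0, 0, 0]},
  {"xyz": [0.14, 0.18, 0.02], "twist": [0, 0, 0]},
])

```text
clock: 6.03
tool_pos: [411.9, 355.8, 238.2]
tool_rot: [0.064, 0.998, 0.0, 0.0]
ft_force: [-0.1, -0.5, -1.5]
gripper_width: 39.4
gripper_force: 50.9
```

```bash
python3 - <<'E'
from h import *
a=snap('scene')
cv2.imwrite('pics/c3.png',cv2.resize(a['color'][110:240,310:450],(560,520),interpolation=cv2.INTER_CUBIC)[:,:,::-1])
E
python3 p.py 412 358.5 118 82.7
```

```text
t 6.08 pos [411.8 355.9 238.1] shift [0.001, 0.01, 0.481] twist [0.0, 0.0, -0.001] F [-0.2 -0.7 -1.3] w 39.5 q [ 0.65 -0.06  1.37 -0.    1.83 -0.79]
```

View pics/c3.png

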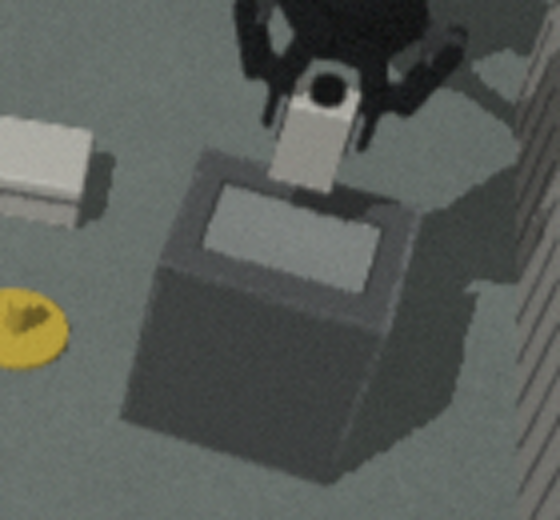

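The crop shows the cartridge (315,140) held upright above the flap (290,240), centred along its width and toward the hinge-free near edge. I push it down slowly.

>>> move_arm([
  {"xyz": [-0.012, 0.008, 0.06], "twist": [0, 0, 0]},
  {"xyz": [-0.012, 0.008, 0.12], "twist": [0, 0, 0]},
  {"xyz": [-0.012, 0.008, 0.17], "twist": [0, 0, 0]},
  {"xyz": [-0.012, 0.008, 0.22], "twist": [0, 0, 0]},
  {"xyz": [-0.012, 0.008, 0.27], "twist": [0, 0, 0]},
  {"xyz": [-0.012, 0.008, 0.32], "twist": [0, 0, 0]},
  {"xyz": [-0.012, 0.008, 0.37], "twist": [0, 0, 0]},
  {"xyz": [-0.012, 0.008, 0.42], "twist": [0, 0, 0]},
  {"xyz": [-0.012, 0.008, 0.46], "twist": [0, 0, 0]},
  {"xyz": [-0.012, 0.008, 0.48], "twist": [0, 0, 0]},
])

```text
clock: 6.92
tool_pos: [414.1, 357.4, 115.7]
tool_rot: [0.064, 0.998, -0.001, -0.001]
ft_force: [0.5, 1.0, 5.1]
gripper_width: 39.3
gripper_force: 50.8
```

>>> move_arm([
  {"xyz": [0, 0, 0], "twist": [0, 0, 0]},
  {"xyz": [0, 0, 0], "twist": [0, 0, 0]},
  {"xyz": [0, 0, 0], "twist": [0, 0, 0]},
  {"xyz": [0, 0, 0], "twist": [0, 0, 0]},
  {"xyz": [0, 0, 0], "twist": [0, 0, 0]},
  {"xyz": [0, 0, 0], "twist": [0, 0, 0]},
  {"xyz": [0, 0, 0], "twist": [0, 0, 0]},
  {"xyz": [0, 0, 0], "twist": [0, 0, 0]},
  {"xyz": [0, 0, 0], "twist": [0, 0, 0]},
  {"xyz": [0, 0, 0], "twist": [0, 0, 0]},
], gripper=0.68)

```text
clock: 7.75
tool_pos: [414.8, 357.8, 118.2]
tool_rot: [0.064, 0.998, 0.0, 0.0]
ft_force: [0.7, 0.0, 2.4]
gripper_width: 58.2
gripper_force: 0.5
```

>>> move_arm([
  {"xyz": [0, 0, -0.06], "twist": [0, 0, 0]},
  {"xyz": [0, 0, -0.13], "twist": [0, 0, 0]},
  {"xyz": [0, 0, -0.2], "twist": [0, 0, 0]},
  {"xyz": [0, 0, -0.27], "twist": [0, 0, 0]},
  {"xyz": [0, 0, -0.34], "twist": [0, 0, 0]},
  {"xyz": [0, 0, -0.41], "twist": [0, 0, 0]},
  {"xyz": [0, 0, -0.46], "twist": [0, 0, 0]},
  {"xyz": [0, 0, -0.48], "twist": [0, 0, 0]},
  {"xyz": [0, 0, -0.48], "twist": [0, 0, 0]},
  {"xyz": [0, 0, -0.48], "twist": [0, 0, 0]},
])

```text
clock: 8.58
tool_pos: [414.7, 357.8, 237.3]
tool_rot: [0.064, 0.998, -0.0, -0.0]
ft_force: [-0.7, 0.4, -0.4]
gripper_width: 58.2
gripper_force: 0.0
```

```bash
python3 - <<'E'
from h import *
a=snap('scene')
cv2.imwrite('pics/c4.png',cv2.resize(a['color'][110:240,310:450],(560,520),interpolation=cv2.INTER_CUBIC)[:,:,::-1])
E
python3 p.py 450.1 60.4 140 83
```

```text
t 8.63 pos [414.5 357.7 236.7] shift [-0.293, -1.161, 0.388] twist [-0.002, -0.002, -0.007] F [ 0.3  0.2 -1.6] w 58.0 q [ 0.65 -0.05  1.36 -0.    1.83 -0.79]
```

View pics/c4.png

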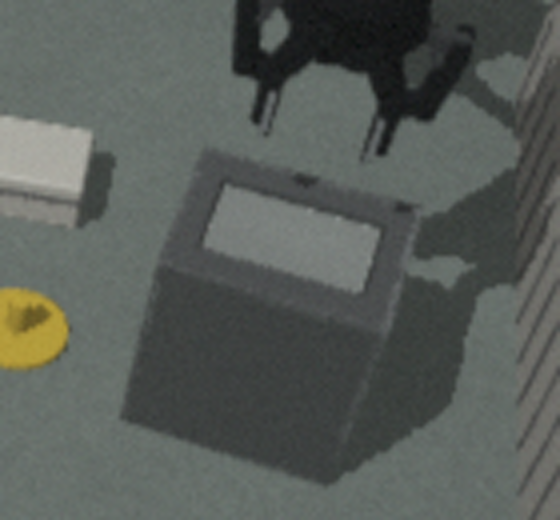

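The cartridge is gone and the flap at (290,240) is shut and level. Next is the pot.

>>> move_arm([
  {"xyz": [-0.02, -0.08, 0], "twist": [0, 0, 0]},
  {"xyz": [-0.05, -0.19, 0], "twist": [0, 0, 0]},
  {"xyz": [-0.08, -0.31, 0], "twist": [0, 0, 0]},
  {"xyz": [-0.11, -0.43, 0], "twist": [0, 0, 0]},
  {"xyz": [-0.14, -0.55, 0.05], "twist": [0, 0, 0]},
  {"xyz": [-0.17, -0.67, 0.12], "twist": [0, 0, 0]},
  {"xyz": [-0.2, -0.78, 0.2], "twist": [0, 0, 0]},
  {"xyz": [-0.22, -0.88, 0.3], "twist": [0, 0, 0]},
  {"xyz": [-0.24, -0.96, 0.38], "twist": [0, 0, 0]},
  {"xyz": [-0.25, -1.0, 0.4], "twist": [0, 0, 0]},
], gripper=1)

```text
clock: 9.47
tool_pos: [442.8, 99.4, 132.7]
tool_rot: [0.065, 0.998, -0.001, -0.004]
ft_force: [0.7, 0.6, -0.2]
gripper_width: 85.7
gripper_force: 0.0
```

>>> move_arm([
  {"xyz": [-0.03, -0.1, 0], "twist": [0, 0, 0]},
  {"xyz": [-0.043, -0.15, 0], "twist": [0, 0, 0]},
  {"xyz": [-0.043, -0.16, 0], "twist": [0, 0, 0]},
  {"xyz": [-0.043, -0.16, 0], "twist": [0, 0, 0]},
  {"xyz": [-0.043, -0.16, 0], "twist": [0, 0, 0]},
  {"xyz": [-0.043, -0.16, 0], "twist": [0, 0, 0]},
  {"xyz": [-0.043, -0.16, 0], "twist": [0, 0, 0]},
  {"xyz": [-0.043, -0.16, 0], "twist": [0, 0, 0]},
  {"xyz": [-0.043, -0.16, 0], "twist": [0, 0, 0]},
  {"xyz": [-0.043, -0.16, 0], "twist": [0, 0, 0]},
])

```text
clock: 10.3
tool_pos: [450.5, 61.2, 138.0]
tool_rot: [0.063, 0.998, 0.0, 0.0]
ft_force: [-0.1, -0.3, 0.1]
gripper_width: 85.5
gripper_force: 0.0
```

```bash
python3 p.py 450.1 60.4 12 83
```

```text
t 10.3 pos [450.5  61.2 138. ] shift [0.001, -0.003, 0.504] twist [0.0, 0.0, -0.006] F [-0.1 -0.3  0.1] w 85.5 q [ 0.06 -0.31  1.77  0.    1.68 -1.38]
```

>>> move_arm([
  {"xyz": [0, -0.003, 0.1], "twist": [0, 0, 0]},
  {"xyz": [0, -0.003, 0.2], "twist": [0, 0, 0]},
  {"xyz": [0, -0.003, 0.28], "twist": [0, 0, 0]},
  {"xyz": [0, -0.003, 0.35], "twist": [0, 0, 0]},
  {"xyz": [0, -0.003, 0.41], "twist": [0, 0, 0]},
  {"xyz": [0, -0.003, 0.46], "twist": [0, 0, 0]},
  {"xyz": [0, -0.003, 0.5], "twist": [0, 0, 0]},
  {"xyz": [0, -0.003, 0.5], "twist": [0, 0, 0]},
  {"xyz": [0, -0.003, 0.5], "twist": [0, 0, 0]},
  {"xyz": [0, -0.003, 0.5], "twist": [0, 0, 0]},
])

```text
clock: 11.13
tool_pos: [451.1, 60.2, 14.0]
tool_rot: [0.064, 0.998, 0.0, 0.001]
ft_force: [0.0, -0.7, 1.6]
gripper_width: 85.3
gripper_force: 0.0
```

>>> move_arm([
  {"xyz": [0, 0, 0], "twist": [0, 0, 0]},
  {"xyz": [0, 0, 0], "twist": [0, 0, 0]},
  {"xyz": [0, 0, 0], "twist": [0, 0, 0]},
  {"xyz": [0, 0, 0], "twist": [0, 0, 0]},
  {"xyz": [0, 0, 0], "twist": [0, 0, 0]},
  {"xyz": [0, 0, 0], "twist": [0, 0, 0]},
  {"xyz": [0, 0, 0], "twist": [0, 0, 0]},
  {"xyz": [0, 0, 0], "twist": [0, 0, 0]},
  {"xyz": [0, 0, 0], "twist": [0, 0, 0]},
  {"xyz": [0, 0, 0], "twist": [0, 0, 0]},
], gripper=0, newtons=40)

```text
clock: 11.97
tool_pos: [451.3, 60.2, 14.3]
tool_rot: [0.064, 0.998, 0.0, 0.001]
ft_force: [-0.6, -0.0, 5.4]
gripper_width: 58.4
gripper_force: 43.7
```

>>> move_arm([
  {"xyz": [0, 0, -0.04], "twist": [0, 0, 0]},
  {"xyz": [0, 0, -0.1], "twist": [0, 0, 0]},
  {"xyz": [0, 0, -0.16], "twist": [0, 0, 0]},
  {"xyz": [0, 0, -0.21], "twist": [0, 0, 0]},
  {"xyz": [0, 0, -0.25], "twist": [0, 0, 0]},
  {"xyz": [0, 0, -0.28], "twist": [0, 0, 0]},
  {"xyz": [0, 0, -0.28], "twist": [0, 0, 0]},
  {"xyz": [0, 0, -0.28], "twist": [0, 0, 0]},
  {"xyz": [0, 0, -0.28], "twist": [0, 0, 0]},
  {"xyz": [0, 0, -0.28], "twist": [0, 0, 0]},
])

```text
clock: 12.8
tool_pos: [449.9, 60.1, 82.0]
tool_rot: [0.064, 0.998, -0.0, -0.001]
ft_force: [0.1, -0.1, -1.0]
gripper_width: 58.4
gripper_force: 43.3
```

```bash
python3 - <<'E'
from h import *
a=snap('scene')
cv2.imwrite('pics/c5.png',cv2.resize(a['color'][150:280,210:350],(560,520),interpolation=cv2.INTER_CUBIC)[:,:,::-1])
E
python3 p.py 592.6 24.6 85 79.1
```

```text
t 12.85 pos [449.9  60.1  82. ] shift [-0.584, -0.068, -0.013] twist [-0.001, -0.002, 0.08] F [-0.1  0.1 -0.9] w 58.2 q [ 0.06 -0.29  1.85 -0.    1.58 -1.39]
```

View pics/c5.png

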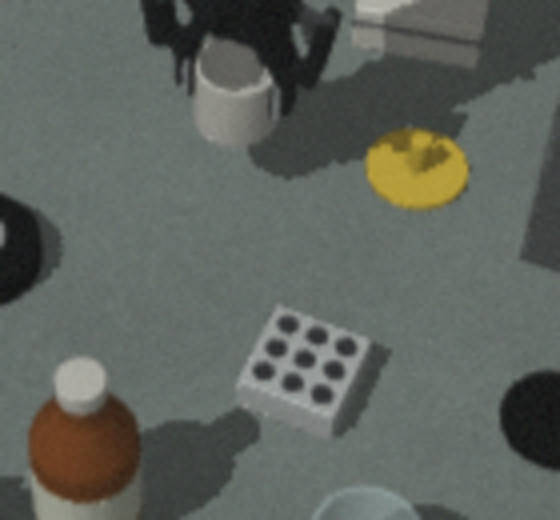

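The pot is held upright at (235,100) in the crop. Next I carry it to the midpoint.

>>> move_arm([
  {"xyz": [-0.04, -0.005, 0], "twist": [0, 0, 0.01]},
  {"xyz": [-0.12, -0.015, 0], "twist": [0, 0, 0.02]},
  {"xyz": [-0.21, -0.025, 0], "twist": [0, 0, 0.03]},
  {"xyz": [-0.3, -0.035, 0], "twist": [0, 0, 0.04]},
  {"xyz": [-0.39, -0.045, 0], "twist": [0, 0, 0.05]},
  {"xyz": [-0.47, -0.055, 0], "twist": [0, 0, 0.06]},
  {"xyz": [-0.54, -0.063, 0], "twist": [0, 0, 0.07]},
  {"xyz": [-0.584, -0.068, 0], "twist": [0, 0, 0.08]},
  {"xyz": [-0.584, -0.068, 0], "twist": [0, 0, 0.08]},
  {"xyz": [-0.584, -0.068, 0], "twist": [0, 0, 0.08]},
])

```text
clock: 13.68
tool_pos: [592.7, 24.6, 81.9]
tool_rot: [0.095, 0.995, -0.0, -0.001]
ft_force: [0.2, 0.5, -2.0]
gripper_width: 58.0
gripper_force: 43.3
```

```bash
python3 - <<'E'
from h import *
snap('top')
E
python3 p.py 592.6 24.6 14.5 79.1
```

```text
t 13.73 pos [592.4  24.8  82.2] shift [-0.001, -0.001, 0.271] twist [-0.0, -0.002, 0.0] F [-0.8 -0.5 -2. ] w 58.6 q [-0.02  0.1   1.49  0.    1.56 -1.4 ]
```

>>> move_arm([
  {"xyz": [0, 0, 0.06], "twist": [0, 0, 0]},
  {"xyz": [0, 0, 0.12], "twist": [0, 0, 0]},
  {"xyz": [0, 0, 0.17], "twist": [0, 0, 0]},
  {"xyz": [0, 0, 0.21], "twist": [0, 0, 0]},
  {"xyz": [0, 0, 0.24], "twist": [0, 0, 0]},
  {"xyz": [0, 0, 0.255], "twist": [0, 0, 0]},
  {"xyz": [0, 0, 0.265], "twist": [0, 0, 0]},
  {"xyz": [0, 0, 0.27], "twist": [0, 0, 0]},
  {"xyz": [0, 0, 0.27], "twist": [0, 0, 0]},
  {"xyz": [0, 0, 0.27], "twist": [0, 0, 0]},
])

```text
clock: 14.57
tool_pos: [593.5, 24.7, 16.2]
tool_rot: [0.095, 0.995, 0.0, 0.001]
ft_force: [0.8, -0.1, -1.5]
gripper_width: 58.4
gripper_force: 43.3
```

>>> move_arm([
  {"xyz": [0, 0, 0], "twist": [0, 0, 0]},
  {"xyz": [0, 0, 0], "twist": [0, 0, 0]},
  {"xyz": [0, 0, 0], "twist": [0, 0, 0]},
  {"xyz": [0, 0, 0], "twist": [0, 0, 0]},
  {"xyz": [0, 0, 0], "twist": [0, 0, 0]},
  {"xyz": [0, 0, 0], "twist": [0, 0, 0]},
  {"xyz": [0, 0, 0], "twist": [0, 0, 0]},
  {"xyz": [0, 0, 0], "twist": [0, 0, 0]},
  {"xyz": [0, 0, 0], "twist": [0, 0, 0]},
  {"xyz": [0, 0, 0], "twist": [0, 0, 0]},
], gripper=1)

```text
clock: 15.4
tool_pos: [593.1, 24.7, 15.5]
tool_rot: [0.095, 0.995, -0.0, -0.0]
ft_force: [0.6, 0.7, 0.4]
gripper_width: 85.5
gripper_force: 0.0
```

>>> move_arm([
  {"xyz": [0, 0, -0.04], "twist": [0, 0, 0]},
  {"xyz": [0, 0, -0.1], "twist": [0, 0, 0]},
  {"xyz": [0, 0, -0.17], "twist": [0, 0, 0]},
  {"xyz": [0, 0, -0.25], "twist": [0, 0, 0]},
  {"xyz": [0, 0, -0.33], "twist": [0, 0, 0]},
  {"xyz": [0, 0, -0.4], "twist": [0, 0, 0]},
  {"xyz": [0, 0, -0.45], "twist": [0, 0, 0]},
  {"xyz": [0, 0, -0.48], "twist": [0, 0, 0]},
  {"xyz": [0, 0, -0.48], "twist": [0, 0, 0]},
  {"xyz": [0, 0, -0.48], "twist": [0, 0, 0]},
])

```text
clock: 16.23
tool_pos: [593.1, 24.7, 135.3]
tool_rot: [0.095, 0.995, 0.0, -0.0]
ft_force: [0.4, 0.7, 0.1]
gripper_width: 85.6
gripper_force: 0.0
```

```bash
python3 p.py 603.6 317.7 110 90
```

```text
t 16.23 pos [593.1  24.7 135.3] shift [0.18, 1.159, 0.101] twist [0.0, -0.0, -0.242] F [0.4 0.7 0.1] w 85.6 q [-0.02  0.08  1.42  0.    1.65 -1.4 ]
```

>>> move_arm([
  {"xyz": [0.015, 0.1, 0], "twist": [0, 0, 0]},
  {"xyz": [0.033, 0.22, 0], "twist": [0, 0, 0]},
  {"xyz": [0.05, 0.34, 0], "twist": [0, 0, 0]},
  {"xyz": [0.07, 0.46, 0], "twist": [0, 0, 0]},
  {"xyz": [0.09, 0.58, 0], "twist": [0, 0, 0]},
  {"xyz": [0.108, 0.7, 0], "twist": [0, 0, 0]},
  {"xyz": [0.124, 0.81, 0.03], "twist": [0, 0, 0]},
  {"xyz": [0.138, 0.9, 0.07], "twist": [0, 0, 0]},
  {"xyz": [0.148, 0.96, 0.1], "twist": [0, 0, 0]},
  {"xyz": [0.154, 1.0, 0.1], "twist": [0, 0, 0]},
], gripper=0.5)

```text
clock: 17.07
tool_pos: [600.8, 278.6, 106.1]
tool_rot: [0.094, 0.996, -0.001, -0.003]
ft_force: [-0.7, 0.4, -1.4]
gripper_width: 42.7
gripper_force: 0.0
```

>>> move_arm([
  {"xyz": [0.015, 0.1, 0], "twist": [0, 0, 0]},
  {"xyz": [0.024, 0.15, 0], "twist": [0, 0, 0]},
  {"xyz": [0.024, 0.157, 0], "twist": [0, 0, 0]},
  {"xyz": [0.024, 0.157, 0], "twist": [0, 0, 0]},
  {"xyz": [0.024, 0.157, 0], "twist": [0, 0, 0]},
  {"xyz": [0.024, 0.157, 0], "twist": [0, 0, 0]},
  {"xyz": [0.024, 0.157, 0], "twist": [0, 0, 0]},
  {"xyz": [0.024, 0.157, 0], "twist": [0, 0, 0]},
  {"xyz": [0.024, 0.157, 0], "twist": [0, 0, 0]},
  {"xyz": [0.024, 0.157, 0], "twist": [0, 0, 0]},
])

```text
clock: 17.9
tool_pos: [604.2, 316.8, 110.7]
tool_rot: [0.095, 0.995, 0.0, 0.0]
ft_force: [0.0, -0.6, -0.4]
gripper_width: 42.7
gripper_force: 0.0
```

```bash
python3 - <<'E'
from h import *
a=snap('scene')
cv2.imwrite('pics/c6.png',cv2.resize(a['color'][170:290,210:400],(790,500),interpolation=cv2.INTER_CUBIC)[:,:,::-1])
for P in([592.6,24.6,55],[604,317.3,6],[604,317.3,36]):print(((proj(a,P)-[210,170])*4.16).round(0))
E
python3 p.py 604 317.3 10 79.1
```

```text
[140. 198.]
[578. 349.]
[586. 323.]
t 17.95 pos [604.2 316.9 110.6] shift [0.001, 0.001, 0.402] twist [0.0, 0.0, -0.0] F [ 0.8 -0.2  0.2] w 42.7 q [ 0.43  0.32  1.18 -0.    1.64 -0.95]
```

View pics/c6.png

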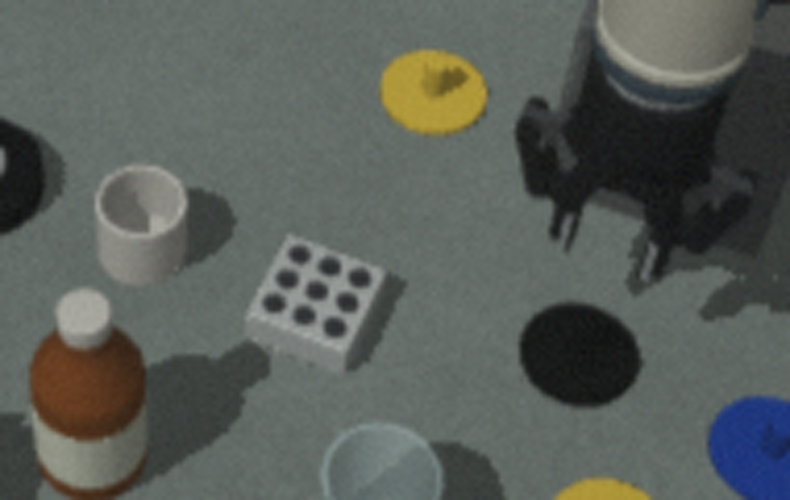

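The pot stands upright at (141,220), and the open fingers are above the black disc (579,354). Both fit the predictions to about 1 px. I lower onto the knob and grip it.

>>> move_arm([
  {"xyz": [0, 0.002, 0.07], "twist": [0, 0, 0]},
  {"xyz": [0, 0.002, 0.14], "twist": [0, 0, 0]},
  {"xyz": [0, 0.002, 0.21], "twist": [0, 0, 0]},
  {"xyz": [0, 0.002, 0.27], "twist": [0, 0, 0]},
  {"xyz": [0, 0.002, 0.32], "twist": [0, 0, 0]},
  {"xyz": [0, 0.002, 0.36], "twist": [0, 0, 0]},
  {"xyz": [0, 0.002, 0.38], "twist": [0, 0, 0]},
  {"xyz": [0, 0.002, 0.395], "twist": [0, 0, 0]},
  {"xyz": [0, 0.002, 0.395], "twist": [0, 0, 0]},
  {"xyz": [0, 0.002, 0.395], "twist": [0, 0, 0]},
])

```text
clock: 18.78
tool_pos: [604.6, 317.8, 12.5]
tool_rot: [0.095, 0.995, 0.0, 0.0]
ft_force: [0.2, 0.1, 0.1]
gripper_width: 42.3
gripper_force: 0.0
```

>>> move_arm([
  {"xyz": [0, 0, 0], "twist": [0, 0, 0]},
  {"xyz": [0, 0, 0], "twist": [0, 0, 0]},
  {"xyz": [0, 0, 0], "twist": [0, 0, 0]},
  {"xyz": [0, 0, 0], "twist": [0, 0, 0]},
  {"xyz": [0, 0, 0], "twist": [0, 0, 0]},
  {"xyz": [0, 0, 0], "twist": [0, 0, 0]},
  {"xyz": [0, 0, 0], "twist": [0, 0, 0]},
  {"xyz": [0, 0, 0], "twist": [0, 0, 0]},
  {"xyz": [0, 0, 0], "twist": [0, 0, 0]},
  {"xyz": [0, 0, 0], "twist": [0, 0, 0]},
], gripper=0, newtons=50)

```text
clock: 19.62
tool_pos: [604.8, 317.9, 13.0]
tool_rot: [0.095, 0.995, 0.0, 0.001]
ft_force: [-0.3, 0.1, 6.2]
gripper_width: 14.0
gripper_force: 49.2
```

>>> move_arm([
  {"xyz": [0, 0, -0.06], "twist": [0, 0, 0]},
  {"xyz": [0, 0, -0.13], "twist": [0, 0, 0]},
  {"xyz": [0, 0, -0.21], "twist": [0, 0, 0]},
  {"xyz": [0, 0, -0.29], "twist": [0, 0, 0]},
  {"xyz": [0, 0, -0.37], "twist": [0, 0, 0]},
  {"xyz": [0, 0, -0.44], "twist": [0, 0, 0]},
  {"xyz": [0, 0, -0.48], "twist": [0, 0, 0]},
  {"xyz": [0, 0, -0.5], "twist": [0, 0, 0]},
  {"xyz": [0, 0, -0.5], "twist": [0, 0, 0]},
  {"xyz": [0, 0, -0.5], "twist": [0, 0, 0]},
])

```text
clock: 20.45
tool_pos: [603.9, 317.5, 135.7]
tool_rot: [0.095, 0.995, -0.0, -0.001]
ft_force: [-0.1, -0.9, -1.7]
gripper_width: 14.3
gripper_force: 48.9
```

```bash
python3 p.py 593 24.7 130 79.1
```

```text
t 20.45 pos [603.9 317.5 135.7] shift [-0.179, -1.158, 0.024] twist [-0.001, -0.001, -0.0] F [-0.1 -0.9 -1.7] w 14.3 q [ 0.43  0.32  1.14 -0.    1.68 -0.95]
```

>>> move_arm([
  {"xyz": [-0.009, -0.06, 0], "twist": [0, 0, 0]},
  {"xyz": [-0.025, -0.16, 0], "twist": [0, 0, 0]},
  {"xyz": [-0.042, -0.27, 0], "twist": [0, 0, 0]},
  {"xyz": [-0.06, -0.39, 0], "twist": [0, 0, 0]},
  {"xyz": [-0.079, -0.51, 0], "twist": [0, 0, 0]},
  {"xyz": [-0.097, -0.63, 0], "twist": [0, 0, 0]},
  {"xyz": [-0.116, -0.75, 0], "twist": [0, 0, 0]},
  {"xyz": [-0.133, -0.86, 0], "twist": [0, 0, 0]},
  {"xyz": [-0.147, -0.95, 0], "twist": [0, 0, 0]},
  {"xyz": [-0.155, -1.0, 0], "twist": [0, 0, 0]},
])

```text
clock: 21.28
tool_pos: [594.0, 61.5, 135.2]
tool_rot: [0.096, 0.995, -0.001, -0.001]
ft_force: [0.8, -0.6, -0.2]
gripper_width: 14.0
gripper_force: 49.0
```

>>> move_arm([
  {"xyz": [-0.012, -0.08, 0.024], "twist": [0, 0, 0]},
  {"xyz": [-0.021, -0.135, 0.024], "twist": [0, 0, 0]},
  {"xyz": [-0.024, -0.158, 0.024], "twist": [0, 0, 0]},
  {"xyz": [-0.024, -0.158, 0.024], "twist": [0, 0, 0]},
  {"xyz": [-0.024, -0.158, 0.024], "twist": [0, 0, 0]},
  {"xyz": [-0.024, -0.158, 0.024], "twist": [0, 0, 0]},
  {"xyz": [-0.024, -0.158, 0.024], "twist": [0, 0, 0]},
  {"xyz": [-0.024, -0.158, 0.024], "twist": [0, 0, 0]},
  {"xyz": [-0.024, -0.158, 0.024], "twist": [0, 0, 0]},
  {"xyz": [-0.024, -0.158, 0.024], "twist": [0, 0, 0]},
])

```text
clock: 22.12
tool_pos: [593.4, 25.3, 130.8]
tool_rot: [0.095, 0.996, 0.0, 0.0]
ft_force: [-0.2, -0.8, -1.9]
gripper_width: 14.1
gripper_force: 49.0
```

```bash
python3 - <<'E'
from h import *
a=snap('scene')
cv2.imwrite('pics/c7.png',cv2.resize(a['color'][150:260,190:320],(650,550),interpolation=cv2.INTER_CUBIC)[:,:,::-1])
z=env.sense()['tool_pos'][2]-13
for P in([592.8,24.7,55],[592.8,24.7,z],[592.8,24.7,z+6]):print(((proj(a,P)-[190,150])*5).round(0))
E
python3 p.py 593 24.7 69 79.1
```

```text
[269. 339.]
[267. 265.]
[267. 258.]
t 22.17 pos [593.4  25.3 130.8] shift [0.001, -0.003, 0.247] twist [0.0, 0.0, 0.001] F [ 0.1 -0.2 -1.3] w 14.2 q [-0.01  0.08  1.42  0.    1.64 -1.4 ]
```

View pics/c7.png

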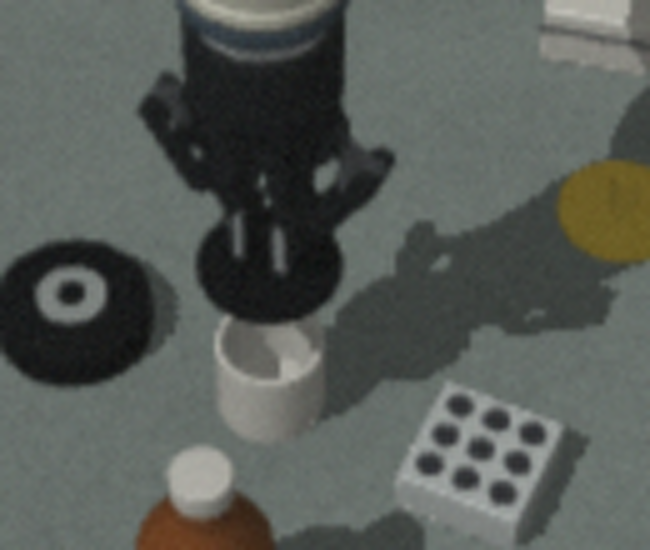

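The cover hangs level at (270,262), directly above the pot rim (270,343), with the predicted offset. I lower it and release.

>>> move_arm([
  {"xyz": [0.001, -0.002, 0.05], "twist": [0, 0, 0]},
  {"xyz": [0.001, -0.002, 0.1], "twist": [0, 0, 0]},
  {"xyz": [0.001, -0.002, 0.15], "twist": [0, 0, 0]},
  {"xyz": [0.001, -0.002, 0.19], "twist": [0, 0, 0]},
  {"xyz": [0.001, -0.002, 0.21], "twist": [0, 0, 0]},
  {"xyz": [0.001, -0.002, 0.23], "twist": [0, 0, 0]},
  {"xyz": [0.001, -0.002, 0.24], "twist": [0, 0, 0]},
  {"xyz": [0.001, -0.002, 0.25], "twist": [0, 0, 0]},
  {"xyz": [0.001, -0.002, 0.25], "twist": [0, 0, 0]},
  {"xyz": [0.001, -0.002, 0.25], "twist": [0, 0, 0]},
])

```text
clock: 23.0
tool_pos: [593.4, 24.5, 68.8]
tool_rot: [0.095, 0.995, 0.0, 0.0]
ft_force: [-0.4, -1.1, -1.2]
gripper_width: 14.1
gripper_force: 49.0
```

>>> move_arm([
  {"xyz": [0, 0, 0], "twist": [0, 0, 0]},
  {"xyz": [0, 0, 0], "twist": [0, 0, 0]},
  {"xyz": [0, 0, 0], "twist": [0, 0, 0]},
  {"xyz": [0, 0, 0], "twist": [0, 0, 0]},
  {"xyz": [0, 0, 0], "twist": [0, 0, 0]},
  {"xyz": [0, 0, 0], "twist": [0, 0, 0]},
  {"xyz": [0, 0, 0], "twist": [0, 0, 0]},
  {"xyz": [0, 0, 0], "twist": [0, 0, 0]},
  {"xyz": [0, 0, 0], "twist": [0, 0, 0]},
  {"xyz": [0, 0, 0], "twist": [0, 0, 0]},
], gripper=0.5)

```text
clock: 23.83
tool_pos: [593.0, 24.5, 68.2]
tool_rot: [0.095, 0.995, -0.0, -0.0]
ft_force: [-0.3, 0.5, -0.1]
gripper_width: 42.5
gripper_force: 0.0
```

>>> move_arm([
  {"xyz": [0, 0, -0.04], "twist": [0, 0, 0]},
  {"xyz": [0, 0, -0.1], "twist": [0, 0, 0]},
  {"xyz": [0, 0, -0.17], "twist": [0, 0, 0]},
  {"xyz": [0, 0, -0.23], "twist": [0, 0, 0]},
  {"xyz": [0, 0, -0.27], "twist": [0, 0, 0]},
  {"xyz": [0, 0, -0.28], "twist": [0, 0, 0]},
  {"xyz": [0, 0, -0.28], "twist": [0, 0, 0]},
  {"xyz": [0, 0, -0.28], "twist": [0, 0, 0]},
  {"xyz": [0, 0, -0.28], "twist": [0, 0, 0]},
  {"xyz": [0, 0, -0.28], "twist": [0, 0, 0]},
])

```text
clock: 24.67
tool_pos: [592.5, 24.5, 136.9]
tool_rot: [0.095, 0.995, -0.0, -0.001]
ft_force: [0.1, -0.0, 0.2]
gripper_width: 42.7
gripper_force: 0.0
```

```bash
python3 p.py 605.7 -295.6 140 79.1
```

```text
t 24.67 pos [592.5  24.5 136.9] shift [-0.294, -1.247, -0.012] twist [-0.001, -0.003, 0.0] F [ 0.1 -0.   0.2] w 42.7 q [-0.02  0.08  1.41 -0.    1.65 -1.4 ]
```

>>> move_arm([
  {"xyz": [-0.024, -0.1, 0], "twist": [0, 0, 0]},
  {"xyz": [-0.052, -0.22, 0], "twist": [0, 0, 0]},
  {"xyz": [-0.08, -0.34, 0], "twist": [0, 0, 0]},
  {"xyz": [-0.11, -0.46, 0], "twist": [0, 0, 0]},
  {"xyz": [-0.137, -0.58, 0], "twist": [0, 0, 0]},
  {"xyz": [-0.165, -0.7, 0], "twist": [0, 0, 0]},
  {"xyz": [-0.19, -0.81, 0], "twist": [0, 0, 0]},
  {"xyz": [-0.21, -0.9, 0], "twist": [0, 0, 0]},
  {"xyz": [-0.228, -0.97, 0], "twist": [0, 0, 0]},
  {"xyz": [-0.235, -1.0, 0], "twist": [0, 0, 0]},
], gripper=1)

```text
clock: 25.5
tool_pos: [602.8, -234.6, 137.0]
tool_rot: [0.096, 0.995, -0.0, -0.001]
ft_force: [-0.1, -0.3, 1.5]
gripper_width: 85.4
gripper_force: 0.0
```

>>> move_arm([
  {"xyz": [-0.025, -0.1, 0], "twist": [0, 0, 0]},
  {"xyz": [-0.05, -0.2, 0], "twist": [0, 0, 0]},
  {"xyz": [-0.06, -0.245, 0], "twist": [0, 0, 0]},
  {"xyz": [-0.06, -0.245, 0], "twist": [0, 0, 0]},
  {"xyz": [-0.06, -0.245, 0], "twist": [0, 0, 0]},
  {"xyz": [-0.06, -0.245, 0], "twist": [0, 0, 0]},
  {"xyz": [-0.06, -0.245, 0], "twist": [0, 0, 0]},
  {"xyz": [-0.06, -0.245, 0], "twist": [0, 0, 0]},
  {"xyz": [-0.06, -0.245, 0], "twist": [0, 0, 0]},
  {"xyz": [-0.06, -0.245, 0], "twist": [0, 0, 0]},
])

```text
clock: 26.33
tool_pos: [606.8, -294.5, 138.5]
tool_rot: [0.095, 0.996, -0.0, 0.0]
ft_force: [0.2, -0.6, -0.6]
gripper_width: 85.3
gripper_force: 0.0
```

```bash
python3 - <<'E'
from h import *
a=snap('scene')
cv2.imwrite('pics/c8.png',cv2.resize(a['color'][150:260,110:300],(760,440),interpolation=cv2.INTER_CUBIC)[:,:,::-1])
for P in([606,-295.4,75],[606,-295.4,0],[592.8,24.7,61]):print(((proj(a,P)-[110,150])*4).round(0))
E
python3 p.py 606 -295.4 9 79.1
```

```text
[ 82. 176.]
[102. 243.]
[535. 265.]
t 26.38 pos [ 606.7 -294.6  138.5] shift [0.002, -0.004, 0.518] twist [-0.0, 0.0, 0.001] F [-0.   0.6 -0.3] w 85.5 q [-0.5   0.29  1.17  0.    1.68 -1.88]
```

View pics/c8.png

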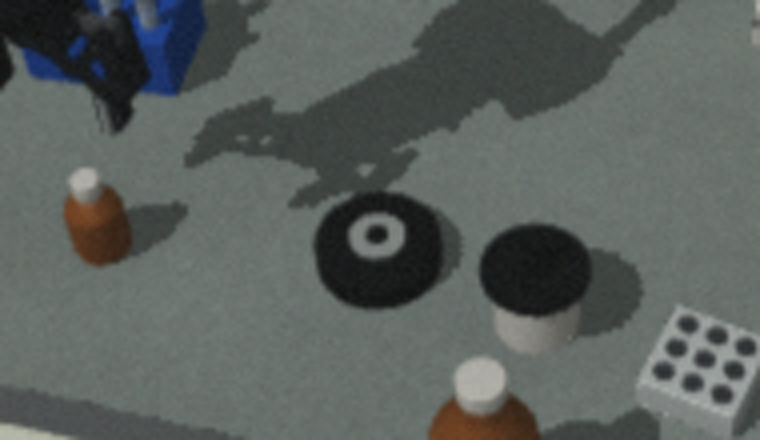

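The cover lies level on the pot at (535,268). The vial's cap at (85,178) fits the prediction to within 1 px. I lower and grip.

>>> move_arm([
  {"xyz": [0, 0, 0.08], "twist": [0, 0, 0]},
  {"xyz": [0, 0, 0.16], "twist": [0, 0, 0]},
  {"xyz": [0, 0, 0.24], "twist": [0, 0, 0]},
  {"xyz": [0, 0, 0.32], "twist": [0, 0, 0]},
  {"xyz": [0, 0, 0.4], "twist": [0, 0, 0]},
  {"xyz": [0, 0, 0.46], "twist": [0, 0, 0]},
  {"xyz": [0, 0, 0.5], "twist": [0, 0, 0]},
  {"xyz": [0, 0, 0.515], "twist": [0, 0, 0]},
  {"xyz": [0, 0, 0.515], "twist": [0, 0, 0]},
  {"xyz": [0, 0, 0.515], "twist": [0, 0, 0]},
])

```text
clock: 27.22
tool_pos: [607.1, -295.3, 10.6]
tool_rot: [0.095, 0.995, -0.0, 0.001]
ft_force: [0.6, 0.3, 0.4]
gripper_width: 85.1
gripper_force: 0.0
```

>>> move_arm([
  {"xyz": [0, 0, 0], "twist": [0, 0, 0]},
  {"xyz": [0, 0, 0], "twist": [0, 0, 0]},
  {"xyz": [0, 0, 0], "twist": [0, 0, 0]},
  {"xyz": [0, 0, 0], "twist": [0, 0, 0]},
  {"xyz": [0, 0, 0], "twist": [0, 0, 0]},
  {"xyz": [0, 0, 0], "twist": [0, 0, 0]},
  {"xyz": [0, 0, 0], "twist": [0, 0, 0]},
  {"xyz": [0, 0, 0], "twist": [0, 0, 0]},
  {"xyz": [0, 0, 0], "twist": [0, 0, 0]},
  {"xyz": [0, 0, 0], "twist": [0, 0, 0]},
], gripper=0, newtons=40)

```text
clock: 28.05
tool_pos: [607.2, -295.4, 10.7]
tool_rot: [0.095, 0.995, -0.0, 0.001]
ft_force: [0.1, -0.2, 6.2]
gripper_width: 41.1
gripper_force: 40.9
```

>>> move_arm([
  {"xyz": [0, 0, -0.06], "twist": [0, 0, 0]},
  {"xyz": [0, 0, -0.14], "twist": [0, 0, 0]},
  {"xyz": [0, 0, -0.24], "twist": [0, 0, 0]},
  {"xyz": [0, 0, -0.35], "twist": [0, 0, 0]},
  {"xyz": [0, 0, -0.46], "twist": [0, 0, 0]},
  {"xyz": [0, 0, -0.56], "twist": [0, 0, 0]},
  {"xyz": [0, 0, -0.62], "twist": [0, 0, 0]},
  {"xyz": [0, 0, -0.64], "twist": [0, 0, 0]},
  {"xyz": [0, 0, -0.64], "twist": [0, 0, 0]},
  {"xyz": [0, 0, -0.64], "twist": [0, 0, 0]},
])

```text
clock: 28.88
tool_pos: [606.3, -295.0, 168.4]
tool_rot: [0.095, 0.995, 0.0, -0.001]
ft_force: [-0.6, 0.8, -1.3]
gripper_width: 40.8
gripper_force: 40.6
```

```bash
python3 p.py 500 -60 170 79.1; python3 p.py 536 162.2 170 79.1
```

```text
t 28.88 pos [ 606.3 -295.   168.4] shift [0.595, 0.842, -0.005] twist [0.001, -0.002, -0.0] F [-0.6  0.8 -1.3] w 40.8 q [-0.5   0.29  1.12 -0.    1.74 -1.88]
t 28.88 pos [ 606.3 -295.   168.4] shift [0.622, 1.742, -0.005] twist [0.001, -0.002, -0.0] F [-0.6  0.8 -1.3] w 40.8 q [-0.5   0.29  1.12 -0.    1.74 -1.88]
```

>>> move_arm([
  {"xyz": [0.02, 0.05, 0], "twist": [0, 0, 0]},
  {"xyz": [0.05, 0.13, 0], "twist": [0, 0, 0]},
  {"xyz": [0.085, 0.23, 0], "twist": [0, 0, 0]},
  {"xyz": [0.12, 0.34, 0], "twist": [0, 0, 0]},
  {"xyz": [0.16, 0.45, 0], "twist": [0, 0, 0]},
  {"xyz": [0.2, 0.56, 0], "twist": [0, 0, 0]},
  {"xyz": [0.24, 0.67, 0], "twist": [0, 0, 0]},
  {"xyz": [0.275, 0.77, 0], "twist": [0, 0, 0]},
  {"xyz": [0.3, 0.84, 0], "twist": [0, 0, 0]},
  {"xyz": [0.311, 0.871, 0], "twist": [0, 0, 0]},
])

```text
clock: 29.72
tool_pos: [570.2, -63.9, 167.2]
tool_rot: [0.094, 0.996, 0.001, -0.002]
ft_force: [0.8, -0.5, -1.4]
gripper_width: 40.7
gripper_force: 40.6
```

>>> move_arm([
  {"xyz": [0.03, 0.09, 0], "twist": [0, 0, 0]},
  {"xyz": [0.07, 0.2, 0], "twist": [0, 0, 0]},
  {"xyz": [0.11, 0.31, 0], "twist": [0, 0, 0]},
  {"xyz": [0.15, 0.42, 0], "twist": [0, 0, 0]},
  {"xyz": [0.19, 0.53, 0], "twist": [0, 0, 0]},
  {"xyz": [0.23, 0.64, 0], "twist": [0, 0, 0]},
  {"xyz": [0.265, 0.74, 0], "twist": [0, 0, 0]},
  {"xyz": [0.295, 0.82, 0], "twist": [0, 0, 0]},
  {"xyz": [0.311, 0.865, 0], "twist": [0, 0, 0]},
  {"xyz": [0.311, 0.871, 0], "twist": [0, 0, 0]},
])

```text
clock: 30.55
tool_pos: [535.6, 163.2, 168.1]
tool_rot: [0.094, 0.996, -0.0, -0.001]
ft_force: [-0.2, 0.6, -1.3]
gripper_width: 40.8
gripper_force: 40.7
```

```bash
python3 - <<'E'
from h import *
for _ in range(3): snap('scene')
E
python3 p.py 536.5 162.2 11.5 79.1
```

```text
t 30.7 pos [536.5 160.8 168.9] shift [0.001, 0.006, 0.629] twist [-0.002, -0.001, -0.001] F [-1.1 -0.1 -0.9] w 41.3 q [ 0.23 -0.02  1.45 -0.    1.71 -1.15]
```

>>> move_arm([
  {"xyz": [0, 0.004, 0.1], "twist": [0, 0, 0]},
  {"xyz": [0, 0.004, 0.21], "twist": [0, 0, 0]},
  {"xyz": [0, 0.004, 0.32], "twist": [0, 0, 0]},
  {"xyz": [0, 0.004, 0.42], "twist": [0, 0, 0]},
  {"xyz": [0, 0.004, 0.5], "twist": [0, 0, 0]},
  {"xyz": [0, 0.004, 0.56], "twist": [0, 0, 0]},
  {"xyz": [0, 0.004, 0.595], "twist": [0, 0, 0]},
  {"xyz": [0, 0.004, 0.615], "twist": [0, 0, 0]},
  {"xyz": [0, 0.004, 0.625], "twist": [0, 0, 0]},
  {"xyz": [0, 0.004, 0.63], "twist": [0, 0, 0]},
])

```text
clock: 31.53
tool_pos: [537.1, 162.5, 12.6]
tool_rot: [0.095, 0.995, 0.0, 0.001]
ft_force: [0.3, -1.0, -1.3]
gripper_width: 41.2
gripper_force: 40.7
```

>>> move_arm([
  {"xyz": [0, 0, 0], "twist": [0, 0, 0]},
  {"xyz": [0, 0, 0], "twist": [0, 0, 0]},
  {"xyz": [0, 0, 0], "twist": [0, 0, 0]},
  {"xyz": [0, 0, 0], "twist": [0, 0, 0]},
  {"xyz": [0, 0, 0], "twist": [0, 0, 0]},
  {"xyz": [0, 0, 0], "twist": [0, 0, 0]},
  {"xyz": [0, 0, 0], "twist": [0, 0, 0]},
  {"xyz": [0, 0, 0], "twist": [0, 0, 0]},
  {"xyz": [0, 0, 0], "twist": [0, 0, 0]},
  {"xyz": [0, 0, 0], "twist": [0, 0, 0]},
])

```text
clock: 32.37
tool_pos: [536.4, 162.9, 12.0]
tool_rot: [0.095, 0.995, -0.0, -0.0]
ft_force: [0.1, -0.5, -0.6]
gripper_width: 40.9
gripper_force: 40.7
```

>>> move_arm([
  {"xyz": [0, 0, 0.002], "twist": [0, 0, 0]},
  {"xyz": [0, 0, 0.004], "twist": [0, 0, 0]},
  {"xyz": [0, 0, 0.004], "twist": [0, 0, 0]},
  {"xyz": [0, 0, 0.004], "twist": [0, 0, 0]},
  {"xyz": [0, 0, 0.004], "twist": [0, 0, 0]},
  {"xyz": [0, 0, 0.004], "twist": [0, 0, 0]},
  {"xyz": [0, 0, 0.004], "twist": [0, 0, 0]},
  {"xyz": [0, 0, 0.004], "twist": [0, 0, 0]},
  {"xyz": [0, 0, 0.004], "twist": [0, 0, 0]},
  {"xyz": [0, 0, 0.004], "twist": [0, 0, 0]},
])

```text
clock: 33.2
tool_pos: [536.5, 162.9, 11.0]
tool_rot: [0.095, 0.995, 0.0, 0.0]
ft_force: [0.6, 0.4, -1.1]
gripper_width: 40.9
gripper_force: 40.7
```

>>> move_arm([
  {"xyz": [0, 0, 0], "twist": [0, 0, 0]},
  {"xyz": [0, 0, 0], "twist": [0, 0, 0]},
  {"xyz": [0, 0, 0], "twist": [0, 0, 0]},
  {"xyz": [0, 0, 0], "twist": [0, 0, 0]},
  {"xyz": [0, 0, 0], "twist": [0, 0, 0]},
  {"xyz": [0, 0, 0], "twist": [0, 0, 0]},
  {"xyz": [0, 0, 0], "twist": [0, 0, 0]},
  {"xyz": [0, 0, 0], "twist": [0, 0, 0]},
  {"xyz": [0, 0, 0], "twist": [0, 0, 0]},
  {"xyz": [0, 0, 0], "twist": [0, 0, 0]},
], gripper=1)

```text
clock: 34.03
tool_pos: [536.5, 162.9, 11.0]
tool_rot: [0.095, 0.995, 0.0, -0.0]
ft_force: [0.4, 0.0, -0.6]
gripper_width: 85.4
gripper_force: 0.0
```

>>> move_arm([
  {"xyz": [0, 0, -0.05], "twist": [0, 0, 0]},
  {"xyz": [0, 0, -0.12], "twist": [0, 0, 0]},
  {"xyz": [0, 0, -0.22], "twist": [0, 0, 0]},
  {"xyz": [0, 0, -0.34], "twist": [0, 0, 0]},
  {"xyz": [0, 0, -0.46], "twist": [0, 0, 0]},
  {"xyz": [0, 0, -0.58], "twist": [0, 0, 0]},
  {"xyz": [0, 0, -0.7], "twist": [0, 0, 0]},
  {"xyz": [0, 0, -0.8], "twist": [0, 0, 0]},
  {"xyz": [0, 0, -0.86], "twist": [0, 0, 0]},
  {"xyz": [0, 0, -0.88], "twist": [0, 0, 0]},
])

```text
clock: 34.87
tool_pos: [537.3, 163.1, 236.2]
tool_rot: [0.095, 0.995, 0.001, 0.003]
ft_force: [0.6, -0.4, 1.0]
gripper_width: 85.5
gripper_force: 0.0
```

>>> move_arm([
  {"xyz": [0.06, -0.06, 0], "twist": [0, 0, 0]},
  {"xyz": [0.13, -0.14, 0], "twist": [0, 0, 0]},
  {"xyz": [0.2, -0.24, 0], "twist": [0, 0, 0]},
  {"xyz": [0.27, -0.34, 0], "twist": [0, 0, 0]},
  {"xyz": [0.34, -0.44, 0], "twist": [0, 0, 0]},
  {"xyz": [0.4, -0.54, 0], "twist": [0, 0, 0]},
  {"xyz": [0.4, -0.64, 0], "twist": [0, 0, 0]},
  {"xyz": [0.4, -0.74, 0], "twist": [0, 0, 0]},
  {"xyz": [0.4, -0.84, 0], "twist": [0, 0, 0]},
  {"xyz": [0.4, -0.9, 0], "twist": [0, 0, 0]},
])

```text
clock: 35.7
tool_pos: [394.8, -40.9, 230.7]
tool_rot: [0.096, 0.995, -0.0, -0.0]
ft_force: [0.0, 1.1, 0.0]
gripper_width: 85.7
gripper_force: 0.0
```

```bash
python3 - <<'E'
from h import *
a=snap('scene');b=snap('top')
i=np.hstack([cv2.resize(a['color'][130:280,210:410],(400,300),interpolation=cv2.INTER_CUBIC),cv2.resize(b['color'][140:290,130:330],(400,300),interpolation=cv2.INTER_CUBIC)])
cv2.imwrite('pics/c9.png',cv2.resize(i,(800,300))[:,:,::-1])
for n,P in(('vialtop',[536.5,162.3,75]),('cov',[592.8,24.6,61]),('block',[616.1,147,30])):print(n,((proj(a,P)-[210,130])*2).round(0),((proj(b,P)-[130,140])*2+[400,0]).round(0))
E
```

```text
vialtop [177. 155.] [585. 143.]
cov [ 67. 173.] [664. 113.]
block [152. 219.] [596. 101.]
```

View pics/c9.png

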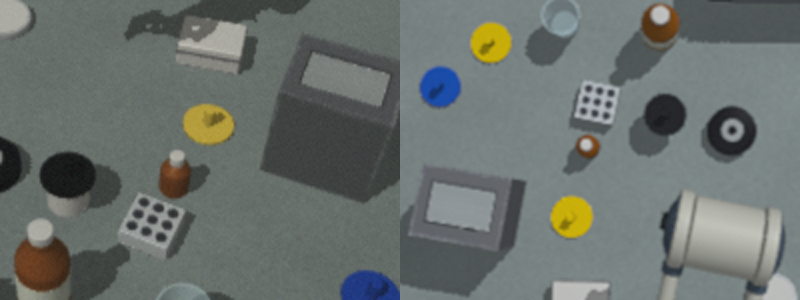

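Everything is as wanted: vial at (586,145) against a predicted (585,143), cover at (665,114) against (664,113), flap shut, bystanders in place. I hand the job in.

```bash
python3 -c "
from station import env
print(env.job_done())"
```

```text
the job is handed in; nothing more can be done
None
```

I handed the job in with everything in place in the last pictures, at about 36 s of the 112 s allowed: cartridge in the bin with the flap shut, pot at the midpoint with the cover centred on it, vial in front of the block, tall bottle and beaker not moved. No verdict came back.

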